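# Slacken the left-hand bar nut on the screw-fastening practice plate

## Robot

A 6-joint arm with a two-finger parallel gripper is mounted at the origin on the work surface. World frame = base frame: x ahead of the robot, y to its left, z up, the work surface at z = 0. Lengths are in m, angles in rad, forces in N, time in s.
With the tool pointing down it reaches from about 0.25 to 0.725 m from the base axis. Payload 4 kg.
Tool frame: the origin (TCP) lies where the fingers leave the gripper's body, on its centre line; the fingertips stand 73 mm ahead of it and the grasp point (between the pads) lies 54 mm ahead of it (bot.tips_ahead is the z of the fingertips in the tool frame, in m); z points along the fingers, y is the direction in which the jaws open and shut (so a half turn about z gives the same grasp; the last joint's range is limited). The gripper opens to 85 mm and grips with 20 to 120 N. Pads are 22 mm wide; open, the fingers measure 114 mm over their backs; the gripper's body (76 mm by 85 mm) begins 54 mm behind the grasp point. The pads swing forward as they close: fully open they stand 13 mm farther back than shut.
Start: joints at [1.153, 0.241, 0.005, 1.335, 0, 1.571], TCP at [0.203, 0.457, 0.304] pointing down, gripper open.
Joint ranges: [-2.72, 2.72], [-1.05, 1.87], [-1.09, 1.28], [-1.99, 2.15], [-1.42, 1.44], [-3.14, 3.14]. Speed limits (rad/s): [2.79, 2.79, 3.14, 3.14, 3.14, 3.14].

## Interface

Orientations are given as a unit quaternion [x, y, z, w].
In Python, from workcell import readout, camera, get_calibration, order, bot gives the robot as it stands.
- The arm moves only by the tool send_rows, never from a script. Its argument "moves" is a list of rows, each a list of 3 entries, a list of its own where there are three numbers: the shift along the tool's x, y, z in mm, then the turn, a rotation vector about the tool's x, y, z in rad, then the finger opening in mm, from 0 to 85.4. In form: [[[dx, dy, dz], [ax, ay, az], grip], ...]. A call has 1 to 12 rows; each row is the pose to reach, as a shift and turn from the pose measured when the call began, along the tool's axes at that moment; what a row does not reach only later rows make up. A row lasts 1/12 s, in which the tool goes at most 41.7 mm and 7.16 degrees, less where a joint would pass 70% of its speed; a pose out of reach is approached as far as the arm can. A call with a gripper value outside its range is refused whole. The fingers move at their own pace and stop on an object; the grip force is fixed at half the most. Time passes only in rows, so rows that repeat a pose let the fingers close. It gives the time, the measured TCP pose, the force and the opening at its end, in the units of the state.
- readout.get_obs(): the state, without advancing time (a new reading comes with each control period).
- camera(name): name is "scene" or "top" or "wrist"; returns the picture (384x512x3 uint8, red, green, blue); there is no depth.
- get_calibration(name): a dict with "fx", "fy", "cx", "cy" (pixels), "R" (3x3) and "t" (3): a world point X has camera coordinates R X + t. Camera axes: x right, y down, z forward; pixel columns grow to the right and rows downward; lengths in m; the calibration is good to about 2 mm. The wrist camera is an equidistant fisheye: a pixel r from the principal point sees the ray r / f radians off the axis. A picture is of the moment at which its call begins: read the wrist's pose just before it. get_calibration takes no time and is no camera call; for the wrist camera it gives the pose at the moment of the call.
- order.job_done(): hands the job in, once; it reports no verdict.
The state is a dict: "clock": time; "joint_pos": joint angles; "joint_vel": joint speeds; "tau": joint torques, N m; "eef_pos": TCP position; "tool_rot": TCP orientation; "ft_force": force on the tool from outside, world axes, zero at the start; "ft_torque": the same for the moment, N m; "grip_width": finger opening in m.
Only numpy, scipy, OpenCV 4.12 (cv2) and the standard library are available. Lean on these libraries where they do the work, as an engineer would, in place of code of your own. Each camera call takes 0.05 s, during which the arm holds its last target. There are 200 camera calls.

## Task

On the black practice plate, slacken the nut with the long cross bar: it has a left-hand thread, so it loosens clockwise seen from above and turning it the usual way only jams it tighter. Turn it the loosening way until its bar first lies in line with (parallel to) the long edges of the plate, then let go. Do not tighten it, and leave the nut with the short bar as it is.

Things in the scene. Friction and masses are not known exactly. Their poses are not given: they have to be found in the camera images.
- long_nut_grip (a point): Middle of the steel cross bar of the left-hand nut, on its turning axis, 94 mm above the table. Bar: 96 mm long (this point's x), 12 wide (y), 20 high (half above this point, half below); z up. Below it a neck 11 mm thick and 28 long, then a hexagonal collar 42 mm across corners, its top 38 mm below this point; the plate's top is 56 below. Grip the bar's 12 mm width from above.
- long_nut (a joint): Turn of the left-hand nut, rad: grows CLOCKWISE seen from above (loosening; minus about world z). Starts at 0.15 to 0.45; anticlockwise it jams at -0.1, clockwise it is free to 2.6. The bar first comes in line with the plate's long edges 0.8 to 1.45 rad clockwise of its start. Even friction of 0.06 N m; it does not rise and stays where left.
- practice_plate: Fixed black steel plate with rows of holes, 150 x 430 x 8 mm, on two aluminium profiles; its top 38 mm above the table. Origin at table height under its middle; y along its long edges, x across, z up. On its middle line, 130 mm apart, in any order: the long-bar nut, the short-bar nut and a black star knob 40 mm high. Two bolts, 24 mm high, stand loose on it.
- short_nut (a joint): Turn in rad, 0 at the start, of the bystander nut on the same plate: same style and bar height, but with a bar only 52 mm long and a round collar of 30 mm. To be left as it is.

How it is judged:
By the outcome, as a careful person would: the job done as asked, in the order asked, and still so for the second after the job is handed in, with the robot touching nothing.
It also fails if it takes over 32 s, if anything falls off the work surface, if the arm or the gripper's body presses on something with over 40 N, if the wrist force passes 120 N, or if a joint passes its speed limit or range.

## Working session

There is one attempt and no reset: what is moved stays moved. The work goes in short steps, Python scripts to look and compute and a tool call to move; the robot and the scene stay as the last step left them, time stands still between calls to the robot, and variables do not carry over. Pictures are saved under pics/ and viewed, about 8 in all and at most 12, crops included, and the job is handed in when it is done.

Besides the shell and the picture viewer there is one more tool, called as name([rows], argument=value, ...), one row to a line, values as JSON. send_rows: Moves the arm, as the interface text tells. Its arguments: {"type":"object","properties":{"moves":{"type":"array","items":{"type":"array"}}},"required":["moves"]}

```bash
mkdir -p pics; python3 - <<'E'
from workcell import readout, camera, get_calibration, order, bot
import cv2,numpy as np
o=readout.get_obs();print({k:np.round(v,3) for k,v in o.items()})
for n in("top","scene"):
    c=get_calibration(n);print(n,{k:np.round(v,3).tolist() for k,v in c.items()})
    cv2.imwrite(f"pics/{n}0.png",cv2.resize(camera(n)[:,:,::-1],(800,600),interpolation=cv2.INTER_CUBIC))
E
```

```text
{'clock': np.float64(0.0), 'joint_pos': array([1.153, 0.241, 0.004, 1.335, 0.   , 1.571]), 'joint_vel': array([ 0.002,  0.   , -0.   , -0.001, -0.   ,  0.001]), 'tau': array([-1.0000e-03, -3.7231e+01,  2.5241e+01,  1.7000e-02, -0.0000e+00,
        0.0000e+00]), 'eef_pos': array([0.203, 0.457, 0.303]), 'tool_rot': array([ 0.207,  0.978, -0.001, -0.   ]), 'ft_force': array([0.421, 0.222, 0.099]), 'ft_torque': array([-0.001,  0.06 , -0.037]), 'grip_width': np.float64(0.086)}
top {'fx': 396.521, 'fy': 396.521, 'cx': 257.659, 'cy': 189.212, 'R': [[0.217, -0.976, 0.006], [-0.955, -0.214, -0.208], [0.204, 0.039, -0.978]], 't': [-0.092, 0.576, 0.643]}
scene {'fx': 415.006, 'fy': 415.006, 'cx': 248.907, 'cy': 189.257, 'R': [[0.725, 0.688, -0.009], [0.415, -0.448, -0.792], [-0.549, 0.571, -0.611]], 't': [-0.435, -0.162, 0.992]}
```

View pics/top0.png

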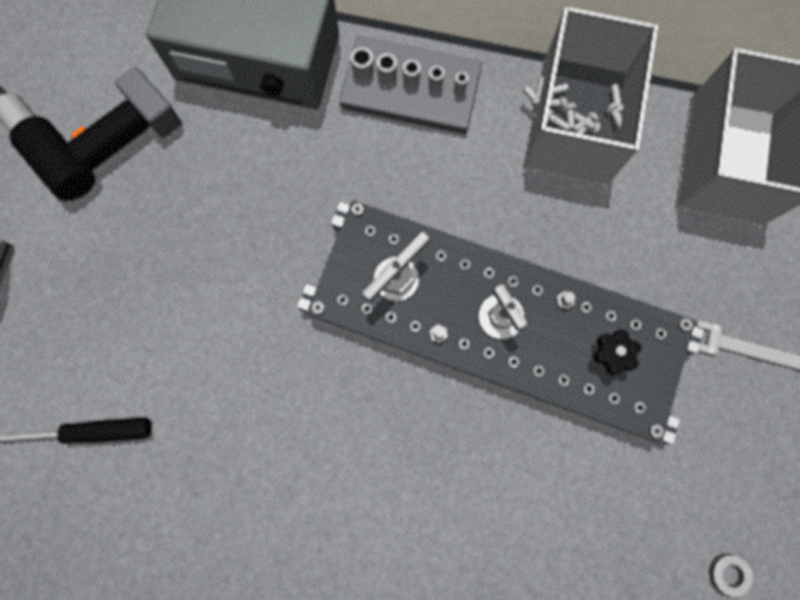

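The top view shows the plate, with the long bar's ends at about (369,294) and (424,238), the short nut at (508,310) and the knob at (617,352). I'll enlarge the plate to read it more closely.

```bash
python3 - <<'E'
from workcell import camera
import cv2
im=camera("top")[:,:,::-1]
cv2.imwrite("pics/c1.png",cv2.resize(im[125:285,190:290+170],(270*29//10,464),interpolation=cv2.INTER_CUBIC))
cv2.imwrite("pics/c2.png",cv2.resize(im[140:200,220:290],(700,600),interpolation=cv2.INTER_CUBIC))
E
```

```text
(no output)
```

View pics/c1.png

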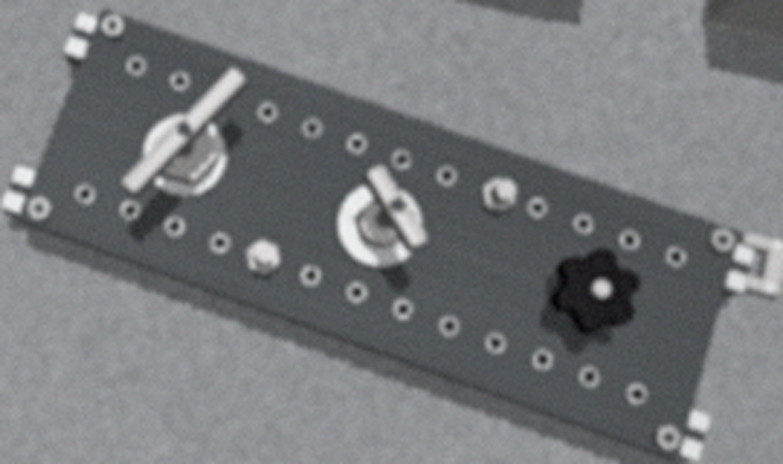

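View pics/c2.png

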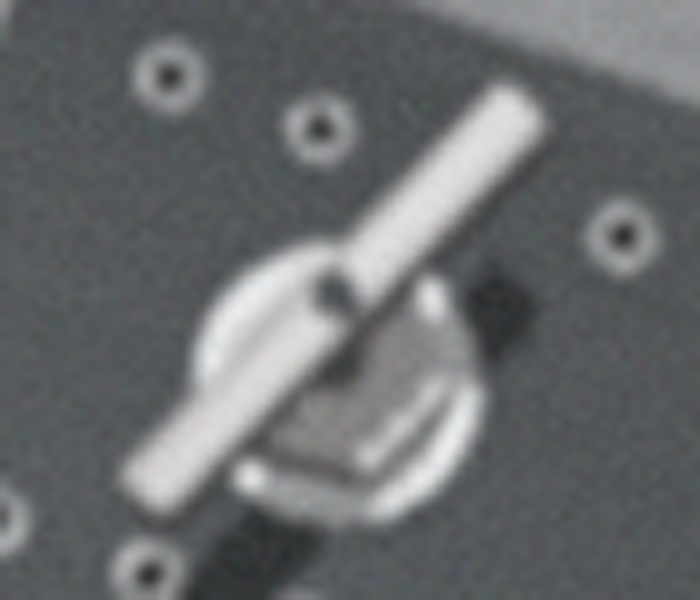

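The crops show the bar's top-face ends at c2 (521,102) and (145,494), with its axis dot at (333,296). The plate's corner holes are at c1 (112,25), (723,239), (39,208) and (669,437).

```bash
cat > h.py <<'E'
from workcell import readout, camera, get_calibration, order, bot
import numpy as np
from scipy.spatial.transform import Rotation as Ro
c=get_calibration("top");R=np.array(c["R"]);t=np.array(c["t"])
def up(p,z,s,o):
    u=(np.array(p)+.5)/s-.5+np.array(o)
    d=R.T@[(u[0]-c["cx"])/c["fx"],(u[1]-c["cy"])/c["fy"],1]; C=-R.T@t
    return C+d*(z-C[2])/d[2]
def ang(v): return np.arctan2(v[1],v[0])
E
python3 - <<'E'
from h import *
P=lambda p,z:up(p,z,10,(220,140))
Q=lambda p,z:up(p,z,2.9,(190,125))
a,b=P((521,102),.104),P((145,494),.104);m=P((333,296),.104)
print(a,b,m,"len",np.linalg.norm(a-b),"mid",(a+b)/2)
A,B,C,D=[Q(p,.038) for p in((112,25),(723,239),(39,208),(669,437))]
print(A,B,C,D,ang(B-A),ang(D-C),np.linalg.norm(A-B),np.linalg.norm(A-C),np.linalg.norm(D-B), "plate mid",(A+B+C+D)/4)
s,k=Q((398,205),.104),Q((601,288),.078);print(s,k,np.linalg.norm(s-m),ang(s-m))
pa=ang(B-A+D-C);ba=ang(b-a);print("plate",pa,"bar",ba,"cw turn",(ba-pa)%np.pi)
# tool
o=readout.get_obs();T=Ro.from_quat(o["tool_rot"]).as_matrix();p=np.array(o["eef_pos"]);print(T.round(3))
print("jaw ang",ang(T[:,1]),"tips",bot.tips_ahead)
g=(a+b)/2;print("shift tool mm",T.T@(np.r_[g[:2],.094+.054]-p)*1e3)
E
```

```text
[0.64478567 0.02586314 0.104     ] [0.56459491 0.07253721 0.104     ] [0.6045921 0.0495307 0.104    ] len 0.09278484037298527 mid [0.60469029 0.04920018 0.104     ]
[0.67970427 0.11436094 0.038     ] [ 0.62612966 -0.292367    0.038     ] [0.55168889 0.13095861 0.038     ] [ 0.4979964  -0.27547205  0.038     ] -1.701763337708956 -1.702143147547242 0.4102412109354602 0.12908686395444952 0.12924230598344827 plate mid [ 0.5888798  -0.08062988  0.038     ]
[ 0.58764709 -0.08015902  0.104     ] [ 0.57089266 -0.20904742  0.078     ] 0.130792030669915 -1.7007184666003516
plate -1.7019531779579384 bar 2.6144852016334363 cw turn 1.1748457260015819
[[-0.914  0.406 -0.001]
 [ 0.406  0.914 -0.001]
 [ 0.    -0.002 -1.   ]]
jaw ang 1.1529711427269558 tips 0.0726
shift tool mm [-532.72374306 -209.04397364  155.54698637]
```

View pics/scene0.png

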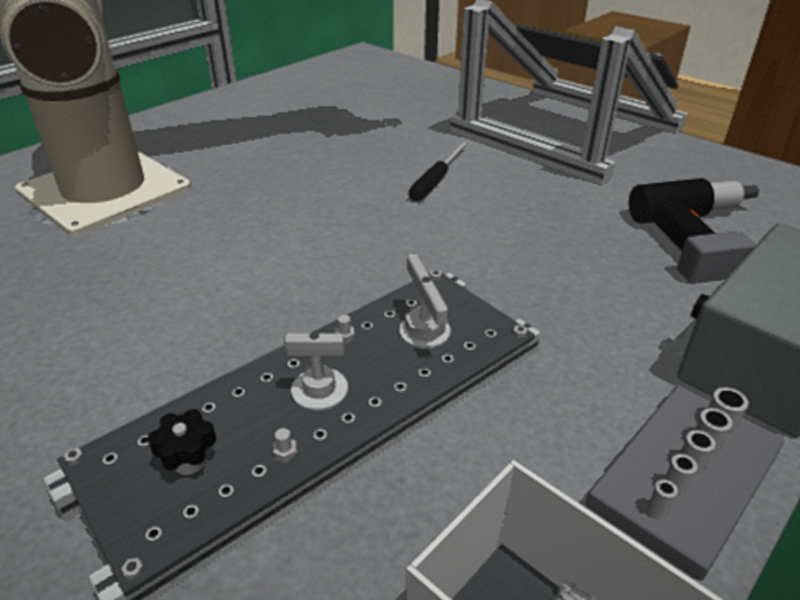

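The measurements agree with the given sizes: bar 93 mm against 96, nut spacing 130.8 against 130, and nut direction within 0.001 rad of the hole rows. The bar needs about 1.175 rad clockwise. I'll grip with about 0.03 rad of clockwise bias so closing the jaws can't tighten the nut.

send_rows([
  [[-20,-8,0],[0,0,0.01],40],
  [[-55,-22,0],[0,0,0.02],40],
  [[-92,-36,0],[0,0,0.03],40],
  [[-129,-51,0],[0,0,0.04],40],
  [[-166,-65,0],[0,0,0.05],40],
  [[-203,-80,0],[0,0,0.06],40],
  [[-240,-94,0],[0,0,0.07],40],
  [[-277,-109,0],[0,0,0.08],40],
  [[-314,-123,0],[0,0,0.09],40],
  [[-351,-138,0],[0,0,0.1],40],
  [[-388,-152,0],[0,0,0.12],40],
  [[-420,-165,0],[0,0,0.139],40],
])

```text
clock: 1.15
eef_pos: [0.521, 0.1333, 0.3031]
tool_rot: [0.276, 0.961, -0.001, -0.0]
ft_force: [0.1, 0.5, 0.7]
grip_width: 0.0403
```

```bash
cat >> h.py <<'E'
def st(gz=.151,G=(.6047,.0493)):
    o=readout.get_obs();T=Ro.from_quat(o["tool_rot"]).as_matrix();p=np.array(o["eef_pos"])
    print("t",o["clock"],"pos",p.round(4),"jaw",ang(T[:,1]).round(4),"tilt",T[:2,2].round(4),"w",o["grip_width"],"F",np.round(o["ft_force"],2),np.round(o["ft_torque"],2),"j6",o["joint_pos"][5])
    print("shift",(T.T@(np.r_[G,gz]-p)*1e3).round(1),"turn to down",Ro.from_matrix(T.T@np.diag([1,1,1])).as_rotvec().round(3) if 0 else "")
E
python3 -c "
from h import *
st()"
```

```text
t 1.15 pos [0.521  0.1333 0.3031] jaw 1.0119 tilt [-0.0008 -0.0017] w 0.04026818663899035 F [0.06 0.45 0.75] [ 0.04 -0.04  0.  ] j6 0.809977081336139
shift [-115.4  -26.6  152.2] turn to down
```

send_rows([
  [[-30,-7,0],[0,0,0],40],
  [[-65,-15,0],[0,0,0],40],
  [[-95,-22,10],[0,0,0],40],
  [[-115,-26.5,30],[0,0,0],40],
  [[-115.4,-26.6,55],[0,0,0],40],
  [[-115.4,-26.6,75],[0,0,0],40],
  [[-115.4,-26.6,85],[0,0,0],40],
  [[-115.4,-26.6,85],[0,0,0],40],
])

```text
clock: 1.82
eef_pos: [0.6029, 0.0492, 0.2147]
tool_rot: [0.276, 0.961, -0.002, -0.003]
ft_force: [-1.1, 0.1, -0.8]
grip_width: 0.0401
```

```bash
python3 - <<'E'
from h import *
import cv2
st()
w=cv2.resize(camera("wrist")[:,:,::-1],(800,600),interpolation=cv2.INTER_CUBIC)
cv2.imwrite("pics/w1.png",w)
E
```

```text
t 1.8167 pos [0.6029 0.0492 0.2147] jaw 1.0118 tilt [-0.0076 -0.0023] w 0.04008945921746684 F [-1.1   0.1  -0.76] [0.04 0.   0.05] j6 0.6410425608230469
shift [-1.8  1.4 63.7] turn to down
```

View pics/w1.png

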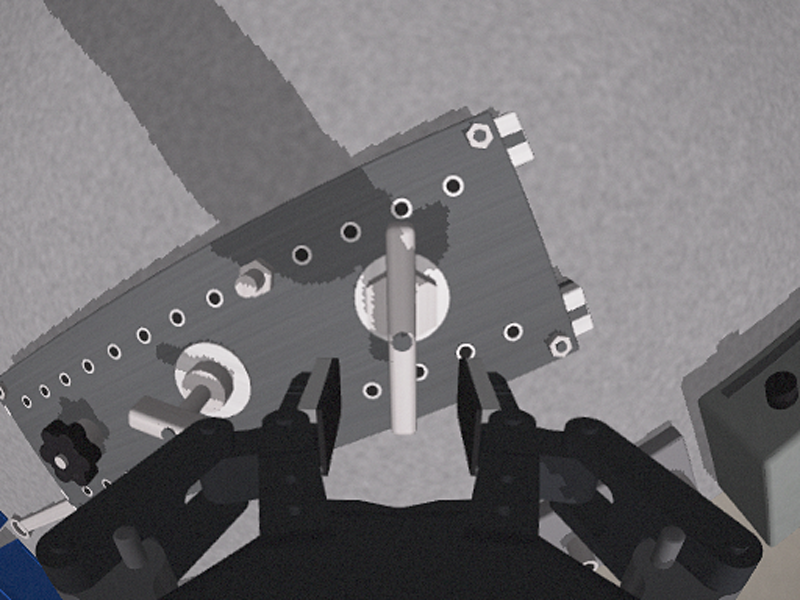

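The bar runs vertically through the middle of the view, from (400,230) to (403,430). It sits evenly between the pads at 340 and 460, so I'll descend and close.

send_rows([
  [[-1,1,15],[0,0,0],40],
  [[-1.8,1.4,32],[0,0,0],40],
  [[-1.8,1.4,48],[0,0,0],40],
  [[-1.8,1.4,58],[0,0,0],40],
  [[-1.8,1.4,63.7],[0,0,0],40],
  [[-1.8,1.4,63.7],[0,0,0],40],
  [[-1.8,1.4,63.7],[0,0,0],40],
])

```text
clock: 2.45
eef_pos: [0.6063, 0.0498, 0.1542]
tool_rot: [0.276, 0.961, -0.001, -0.001]
ft_force: [0.9, 1.0, 1.0]
grip_width: 0.0402
```

```bash
python3 -c "
from h import *
st()"
```

```text
t 2.45 pos [0.6063 0.0498 0.1542] jaw 1.0124 tilt [-0.0029 -0.0019] w 0.04015708191308804 F [0.94 0.96 0.95] [ 0.03 -0.   -0.02] j6 0.6409893235259747
shift [ 1.1 -1.2  3.2] turn to down
```

send_rows([
  [[1.1,-1.2,3],[0,0,0],40],
  [[1.1,-1.2,3],[0,0,0],40],
  [[1.1,-1.2,3],[0,0,0],30],
  [[1.1,-1.2,3],[0,0,0],20],
  [[1.1,-1.2,3],[0,0,0],15],
  [[1.1,-1.2,3],[0,0,0],10],
  [[1.1,-1.2,3],[0,0,0],5],
  [[1.1,-1.2,3],[0,0,0],5],
  [[1.1,-1.2,3],[0,0,0],5],
])

```text
clock: 3.2
eef_pos: [0.6047, 0.0491, 0.1517]
tool_rot: [0.276, 0.961, -0.001, -0.001]
ft_force: [-1.1, -2.3, 4.6]
grip_width: 0.011
```

```bash
python3 -c "
from h import *
st()"
```

```text
t 3.2 pos [0.6047 0.0491 0.1517] jaw 1.0122 tilt [-0.0025 -0.0023] w 0.01098397857043596 F [-1.14 -2.34  4.63] [-0.24  0.42  0.03] j6 0.6404291099048073
shift [0.1 0.2 0.7] turn to down
```

Gripped at about 11 mm with low forces. The jaw target is -0.131, so the turn left is 1.143 rad. I'll do most of it first.

send_rows([
  [[0,0,0],[0,0,0.04],5],
  [[0,0,0],[0,0,0.12],5],
  [[0,0,0],[0,0,0.21],5],
  [[0,0,0],[0,0,0.3],5],
  [[0,0,0],[0,0,0.39],5],
  [[0,0,0],[0,0,0.48],5],
  [[0,0,0],[0,0,0.57],5],
  [[0,0,0],[0,0,0.66],5],
  [[0,0,0],[0,0,0.75],5],
  [[0,0,0],[0,0,0.83],5],
  [[0,0,0],[0,0,0.9],5],
  [[0,0,0],[0,0,0.9],5],
])

```text
clock: 4.2
eef_pos: [0.6038, 0.0485, 0.1516]
tool_rot: [0.667, 0.745, -0.003, -0.001]
ft_force: [-4.3, -2.8, 5.1]
grip_width: 0.0106
```

```bash
python3 -c "
from h import *
st()"
```

```text
t 4.2 pos [0.6038 0.0485 0.1516] jaw 0.1105 tilt [-0.0045 -0.0033] w 0.01057491540497504 F [-4.26 -2.77  5.12] [-0.45  0.78 -0.05] j6 1.5416005366361136
shift [0.7 0.9 0.6] turn to down
```

send_rows([
  [[0.3,0.4,0],[0,0,0.05],5],
  [[0.5,0.7,0],[0,0,0.11],5],
  [[0.7,0.9,0],[0,0,0.17],5],
  [[0.7,0.9,0],[0,0,0.21],5],
  [[0.7,0.9,0],[0,0,0.23],5],
  [[0.7,0.9,0],[0,0,0.238],5],
  [[0.7,0.9,0],[0,0,0.238],5],
  [[0.7,0.9,0],[0,0,0.238],5],
])

```text
clock: 4.87
eef_pos: [0.6037, 0.0487, 0.1516]
tool_rot: [0.75, 0.661, -0.004, -0.0]
ft_force: [-5.2, -3.8, 5.4]
grip_width: 0.0109
```

```bash
python3 - <<'E'
from h import *
import cv2
st()
c=get_calibration("wrist");print({k:np.round(v,4).tolist() for k,v in c.items()})
cv2.imwrite("pics/w2.png",cv2.resize(camera("wrist")[:,:,::-1],(800,600),interpolation=cv2.INTER_CUBIC))
E
```

```text
t 4.8667 pos [0.6037 0.0487 0.1516] jaw -0.1262 tilt [-0.0067 -0.0046] w 0.010877539557991204 F [-5.2  -3.81  5.38] [-0.49  0.83  0.02] j6 1.7789540603528682
shift [0.8 1.  0.6] turn to down 
{'fx': 297.3186, 'fy': 297.3186, 'cx': 254.9412, 'cy': 189.8438, 'R': [[0.9919, -0.1266, -0.0059], [-0.1195, -0.9502, 0.2879], [-0.042, -0.2849, -0.9576]], 't': [-0.5913, 0.1241, 0.2704]}
```

View pics/w2.png

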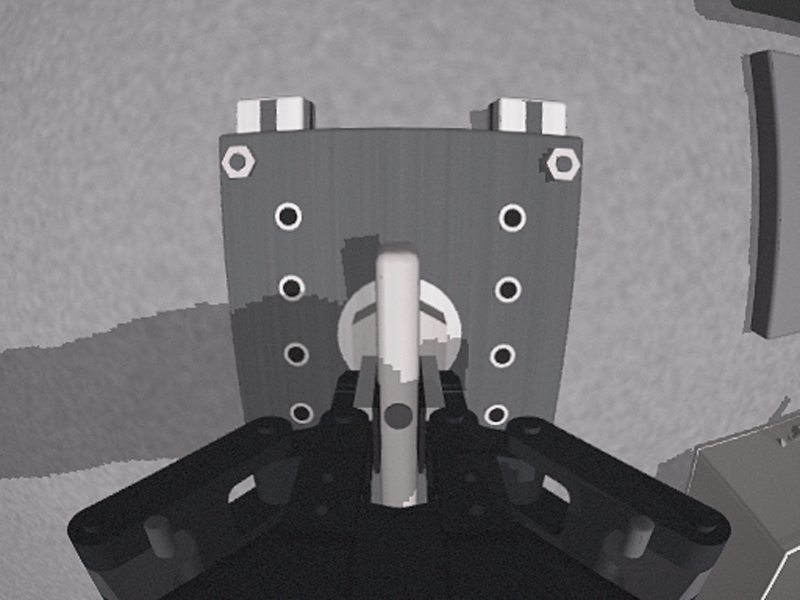

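The wrist view shows the bar, gripped, standing vertically at column 398 between the two hole rows. I'll compute the angle that remains from this picture.

```bash
python3 - <<'E'
from h import *
c=get_calibration("wrist");R=np.array(c["R"]);t=np.array(c["t"]);C=-R.T@t
def W(p,z):
    u=(np.array(p)+.5)/1.5625-.5-[c["cx"],c["cy"]];r=np.hypot(*u);th=r/c["fx"]
    d=R.T@np.r_[u/r*np.sin(th),np.cos(th)];return C+d*(z-C[2])/d[2]
L=[W(p,.038) for p in((288,217),(291.5,288),(297,354.5),(302,413.5))]
Rr=[W(p,.038) for p in((512,218),(508,289.5),(502,356),(496,414.5))]
print("rows",ang(L[3]-L[0]),ang(Rr[3]-Rr[0]),"cross-90",[ang(b-a)-np.pi/2 for a,b in zip(L,Rr)])
print(np.linalg.norm(L[0]-Rr[0]),np.linalg.norm(L[3]-L[0]))
# bar top face
for a,b in(((378,255),(375,495)),((418,255),(417,495)),((398,245),(398,415))): print("bar",ang(W(b,.104)-W(a,.104)))
print("dot",W((398,415),.104)); st()
E
```

```text
rows -1.7001838335805148 -1.7036034421716013 cross-90 [np.float64(-1.7011668199599392), np.float64(-1.703207858983879), np.float64(-1.703280894704632), np.float64(-1.7003720017497348)]
0.08954932404386215 0.08943029240916534
bar -1.7279880173001565
bar -1.6850747424201686
bar -1.698147217994179
dot [0.60296745 0.05039097 0.104     ]
t 4.9167 pos [0.6037 0.0486 0.1516] jaw -0.1263 tilt [-0.0067 -0.0046] w 0.01094794332265645 F [-5.09 -3.32  5.29] [-0.56  0.73  0.03] j6 1.7789578701286013
shift [0.8 1.  0.6] turn to down
```

```bash
python3 - <<'E'
import cv2
im=cv2.imread("pics/w2.png")[220:520,300:500]
cv2.imwrite("pics/w2c.png",cv2.resize(im,(400,600),interpolation=cv2.INTER_CUBIC))
E
```

```text
(no output)
```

View pics/w2c.png

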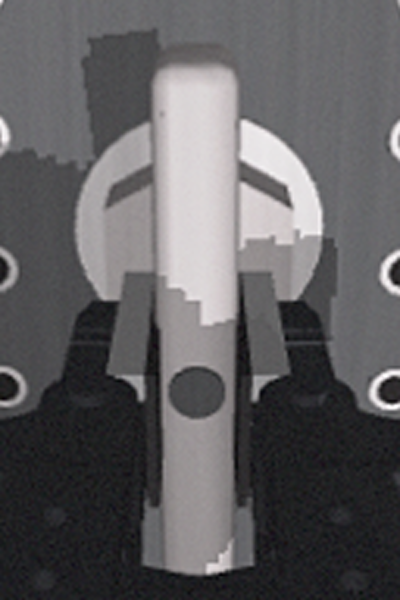

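The bar is at -1.697 to -1.698 and the plate at -1.702, so 0.005 rad remains. I'll add that, then open and retreat upward.

send_rows([
  [[0,0,0],[0,0,0.005],5],
  [[0,0,0],[0,0,0.006],5],
  [[0,0,0],[0,0,0.006],5],
  [[0,0,0],[0,0,0.006],15],
  [[0,0,0],[0,0,0.006],25],
  [[0,0,0],[0,0,0.006],40],
  [[0,0,0],[0,0,0.006],40],
  [[0,0,0],[0,0,0.006],40],
  [[0,0,-10],[0,0,0.006],40],
  [[0,0,-30],[0,0,0.006],40],
  [[0,0,-60],[0,0,0.006],40],
  [[0,0,-90],[0,0,0.006],40],
])

```text
clock: 5.92
eef_pos: [0.6037, 0.049, 0.2424]
tool_rot: [0.752, 0.659, -0.005, -0.001]
ft_force: [1.2, -0.1, 0.4]
grip_width: 0.0399
```

send_rows([
  [[0,0,-30],[0,0,0],40],
  [[20,0,-60],[0,0,0],40],
  [[20,30,-60],[0,0,0],40],
  [[20,65,-60],[0,0,0],40],
  [[20,100,-60],[0,0,0],40],
  [[20,135,-60],[0,0,0],40],
  [[20,170,-60],[0,0,0],40],
  [[20,200,-60],[0,0,0],40],
  [[20,220,-60],[0,0,0],40],
  [[20,220,-60],[0,0,0],40],
])

```text
clock: 6.75
eef_pos: [0.7952, 0.0374, 0.2772]
tool_rot: [0.753, 0.658, 0.0, 0.003]
ft_force: [0.8, -0.3, -0.5]
grip_width: 0.0398
```

```bash
python3 - <<'E'
from h import *
import cv2
st()
im=camera("top")[:,:,::-1]
cv2.imwrite("pics/c3.png",cv2.resize(im[125:245,190:350],(800,600),interpolation=cv2.INTER_CUBIC))
E
```

```text
t 6.75 pos [0.7952 0.0374 0.2772] jaw -0.1334 tilt [ 0.0046 -0.0043] w 0.03976282909370146 F [ 0.77 -0.26 -0.49] [-0.01 -0.01 -0.01] j6 1.752553049579128
shift [ -13.1 -191.1  125.2] turn to down
```

View pics/c3.png

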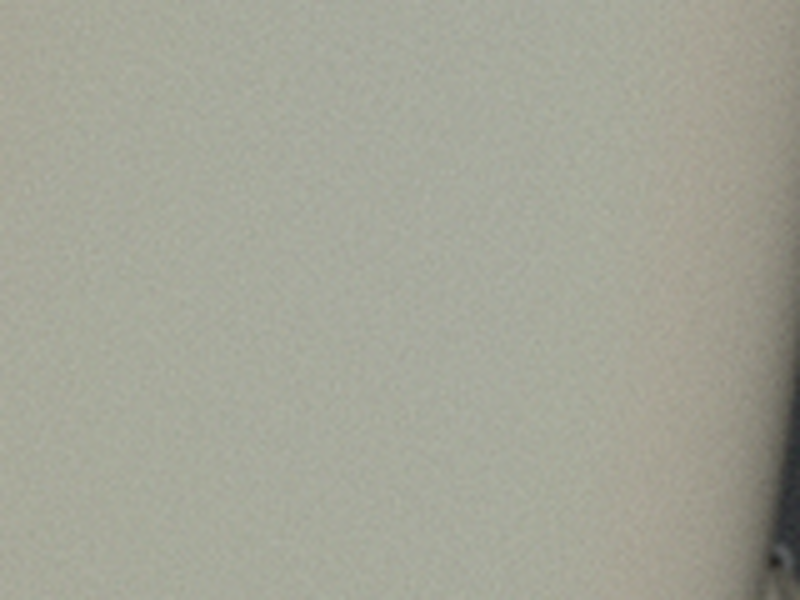

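The arm blocks the top camera here, since I moved off the wrong way. I'll move it back and to the left.

send_rows([
  [[15,-20,0],[0,0,0],40],
  [[35,-50,0],[0,0,0],40],
  [[55,-82,0],[0,0,0],40],
  [[75,-114,0],[0,0,0],40],
  [[95,-146,0],[0,0,0],40],
  [[115,-178,0],[0,0,0],40],
  [[135,-210,0],[0,0,0],40],
  [[155,-242,0],[0,0,0],40],
  [[175,-274,0],[0,0,0],40],
  [[195,-306,0],[0,0,0],40],
  [[215,-335,0],[0,0,0],40],
  [[235,-360,0],[0,0,0],40],
])

```text
clock: 7.8
eef_pos: [0.4698, 0.3214, 0.2848]
tool_rot: [0.752, 0.659, 0.011, 0.007]
ft_force: [1.3, -0.0, 0.7]
grip_width: 0.0399
```

send_rows([
  [[30,-10,0],[0,0,0],40],
  [[60,-20,0],[0,0,0],40],
  [[90,-30,0],[0,0,0],40],
  [[100,-35,0],[0,0,0],40],
  [[100,-35,0],[0,0,0],40],
])

```text
clock: 8.22
eef_pos: [0.4479, 0.4293, 0.2903]
tool_rot: [0.75, 0.661, 0.017, 0.006]
ft_force: [-0.3, -1.1, 0.5]
grip_width: 0.0398
```

```bash
python3 - <<'E'
from h import *
import cv2
st()
im=camera("top")[:,:,::-1]
cv2.imwrite("pics/c4.png",cv2.resize(im[125:245,190:350],(800,600),interpolation=cv2.INTER_CUBIC))
E
```

```text
t 8.2167 pos [0.4479 0.4293 0.2903] jaw -0.1273 tilt [0.033  0.0129] w 0.03979790376201615 F [-0.26 -1.12  0.46] [ 0.    0.06 -0.  ] j6 2.466912495965424
shift [-359.5  199.3  139.5] turn to down
```

View pics/c4.png

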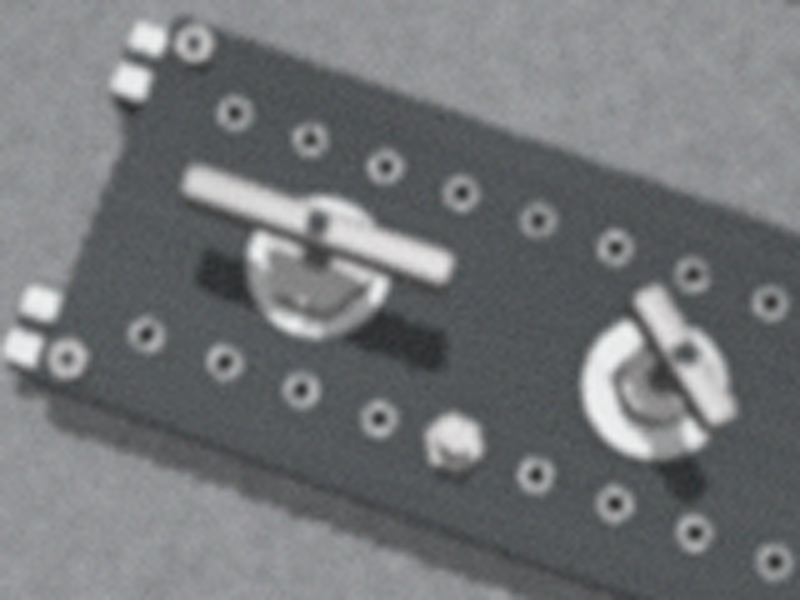

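The bar's ends are now at about (188,182) and (449,267), and the hole rows run from (235,112) to (770,302) and from (146,334) to (774,562).

```bash
python3 - <<'E'
from h import *
import cv2
im=cv2.cvtColor(cv2.imread("pics/c4.png"),cv2.COLOR_BGR2GRAY)
P=lambda p,z:up(p,z,5,(190,125))
print("rows",ang(P((770,302),.038)-P((235,112),.038)),ang(P((774,562),.038)-P((146,334),.038)))
a,b=P((188,182),.104),P((449,267),.104);print("eye ends",ang(b-a),np.linalg.norm(b-a))
# top face edges of bar: brightness-weighted centroid across the bar in columns clear of the washer
pts=[]
for x in list(range(200,250,4))+list(range(395,440,4)):
    y0=182+(x-188)*85/261; ys=np.arange(int(y0-26),int(y0+27)); g=im[ys,x].astype(float)-110; g[g<0]=0
    pts.append((x,(g*ys).sum()/g.sum()))
W=np.array([P(p,.104)[:2] for p in pts]);v=np.linalg.svd(W-W.mean(0))[2][0];v*=-np.sign(v[1]);print("fit",ang(v))
E
```

```text
rows -1.704491482843027 -1.7034461728327814
eye ends -1.674722368021607 0.09251093371211166
fit -1.6966257069033568
```

The fit gives -1.697 and the ends read by eye -1.675, against -1.704 for the plate. I'll settle it with one sharper crop, averaged over several frames.

```bash
python3 - <<'E'
from h import *
import cv2
im=np.mean([camera("top")[:,:,::-1].astype(float) for _ in range(8)],0)
np.save("avg.npy",im)
cv2.imwrite("pics/c5.png",cv2.resize(im[150:190,222:286].clip(0,255).astype(np.uint8),(768,480),interpolation=cv2.INTER_CUBIC))
E
```

```text
(no output)
```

View pics/c5.png

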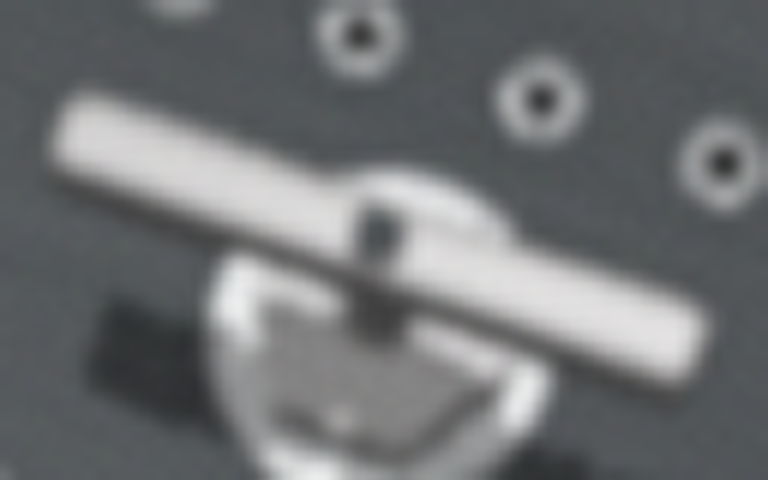

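In the enlarged crop, the upper edge runs from (85,92) to (705,304) and the lower from (55,166) to (685,385).

```bash
python3 - <<'E'
from h import *
import cv2
im=np.load("avg.npy")[150:190,222:286].mean(2).astype(np.float32)
im=cv2.resize(im,(768,480),interpolation=cv2.INTER_CUBIC)
P=lambda p,z:up(p,z,12,(222,150))
for a,b in(((85,92),(705,304)),((55,166),(685,385)),((67,129),(697,345)),): print("eye",ang(P(b,.104)-P(a,.104)))
def fit(f,cols,sg):
    w=[]
    for x in cols:
        ys=np.arange(int(f(x))-22,int(f(x))+23);g=np.gradient(im[ys,x])*sg;g[g<0]=0
        w.append(P((x,(g**2*ys).sum()/(g**2).sum()),.104)[:2])
    w=np.array(w);v=np.linalg.svd(w-w.mean(0))[2][0];v*=-np.sign(v[1]);return ang(v)
print("upper",fit(lambda x:92+(x-85)*.342,list(range(110,300,5))+list(range(540,680,5)),1))
print("lower",fit(lambda x:166+(x-55)*.3476,list(range(80,215,5))+list(range(570,670,5)),-1))
E
```

```text
eye -1.690335471437841
eye -1.694419812495637
eye -1.6906170148683948
upper -1.6974749908838227
lower -1.6974763418079084
```

Both edge fits give -1.6975 against -1.703 for the plate, so the bar is parallel to within about 0.4°. The short nut looks unchanged and the arm is clear, so I'll hand it in.

```bash
python3 -c "
from h import *
st();print(order.job_done())"
```

```text
t 8.6667 pos [0.4488 0.4242 0.2849] jaw -0.1334 tilt [0.0256 0.0044] w 0.040050113117005376 F [ 1.67  0.13 -0.04] [-0.01  0.01 -0.05] j6 2.4665906986252932
shift [-351.9  201.   136.2] turn to down 
the job is handed in; nothing more can be done
None
```

I gripped the long bar from above and turned it about 1.17 rad clockwise, the loosening way. It ended in line with the plate's long edges; I then let go, moved the arm clear and handed the job in at 8.7 s.

- **Alignment:** averaged top-camera edge fits put the bar at -1.697 rad and the plate's hole rows at about -1.704. That leaves it about 0.4° short of parallel, with no overshoot.
- **Disagreement:** a coarser reading of the bar's ends by eye gave -1.675. A sharper crop read by eye gave -1.690 to -1.694, so I trusted the edge fits.
- **No tightening:** I set the jaws about 0.03 rad clockwise of the bar before closing, so gripping could only loosen it. I did not measure the nut's angle at the moment the jaws closed.
- **Forces:** the readings after each move stayed under about 9 N.
- **Short nut:** I never touched it, and it looks unchanged in the last overall picture. I checked that by eye only.
- **One misstep:** after letting go I first moved the arm to a spot that blocked the top camera, then brought it back to the left; it touched nothing.

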